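Swap the stud tin behind the finished terminal posts

ROBOT

A 6-joint arm with a two-finger parallel gripper is mounted at the origin on the work surface. World frame = base frame: x ahead of the robot, y to its left, z up, the work surface at z = 0. Lengths are in mm, angles in rad, forces in N, time in s.
With the tool pointing down it reaches from about 275 to 750 mm from the base axis. Payload 10.2 kg.
Tool frame: the origin (TCP) lies on the centre line of the jaws, within the pads' length; the fingertips stand 19 mm ahead of it and the grasp point (between the pads) is the TCP; z points along the fingers, y is the line along which they close (so a half turn about z gives the same grasp; the last joint's range is limited). The gripper opens to 85 mm and grips with 20 to 120 N. Pads are 22 mm wide; open, the fingers measure 114 mm over their backs; the gripper's body (76 mm by 85 mm) begins 54 mm behind the grasp point. The pads swing forward as they close: fully open they stand 13 mm farther back than shut.
Start: joints at [-1.485, 0.313, 1.498, -0, 1.331, -0.223], TCP at [159.543, -500.177, 250.294] pointing down, gripper open.
Joint ranges: [-2.94, 2.94], [-0.97, 2.17], [0.19, 2.56], [-1.23, 4.37], [0.02, 3.11], [-2.88, 2.88]. Speed limits (rad/s): [2.39, 2.39, 3.01, 3.14, 3.14, 3.14].

INTERFACE

Orientations are given as a unit quaternion [w, x, y, z].
In Python, from rig import sense, capture, finish_job, regions_of, mark_of gives the robot as it stands.
- The arm moves only by the tool jog_arm, never from a script. Its argument "series" is text: rows parted by semicolons, each of 7 numbers parted by spaces: the shift along the tool's x, y, z in units of 0.4 m (1.0 is 0.4 m), then the turn, a rotation vector about the tool's x, y, z in units of pi/2 rad (1.0 is pi/2 rad), then the opening, from -1 (shut) to 1 (fully open). A call has 1 to 20 rows; each row is the pose to reach, as a shift and turn from the pose commanded when the call began, along the tool's axes at that moment; what a row does not reach only later rows make up. A row lasts 1/8 s, in which the tool goes at most 62.5 mm and 10.7 degrees, less where a joint would pass 70% of its speed; a pose out of reach is approached as far as the arm can. A call with a number of a shift or a turn outside -1 to 1 is refused whole. A call with a gripper value outside its range is refused whole. The fingers move at their own pace and stop on an object; "grip_force" is the grip in N (left out, the last holds). Time passes only in rows, so rows that repeat a pose let the fingers close. It gives the time, the measured TCP pose, the force, the opening and the grip force at its end, in the units of the state.
- sense(): the state, without advancing time (a new reading comes with each control period).
- capture(name): name is "scene" or "top" or "wrist"; returns a dict with "img" (420x560x3 uint8, red, green, blue), "intrinsics" (3x3 intrinsics, pixels), "R" (3x3) and "t" (3): a world point X has camera coordinates R X + t. Camera axes: x right, y down, z forward; pixel columns grow to the right and rows downward; lengths in mm; the calibration is good to about 2 mm. A picture is of the moment at which its call begins. There is no depth.
- finish_job(): hands the job in; it is judged then, once.
Trained networks look in a picture, given as the dict that the camera call returned (one of the last four; its "shot" number tells which), for a name from the list of things; names that differ only in an ending like _2 or _b are one class to them, and where a whole thing is asked for, a point or a joint stands for the part that bears it (a point fixed in the world has none). Each returns a list of dicts, best first, with "confidence" (0 to 1); they miss things now and then, are a little off and sometimes report something else, mostly with a low value. They report only what shows in the picture. A call takes as long as a camera call. They do not tell look-alikes from the thing itself.
- regions_of(label, picture): "region" (420x560 bool, what is visible of it) and "point" ([row, column] in pixels, amid what is visible of it).
- mark_of(label, picture): "point" ([row, column] in pixels: a listed point, or the origin of a listed thing).
The state is a dict: "time_s": time; "joints": joint angles; "dq": joint speeds; "tau": joint torques, N m; "eef_pos": TCP position; "ee_rot": TCP orientation; "force": force on the tool from outside, world axes, zero at the start; "wrist_torque": the same for the moment, N m; "grip_width": opening from 0.0 (shut) to 1.0 (fully open); "grip_force": force on a finger pad.
Only numpy, scipy, OpenCV 4.12 (cv2) and the standard library are available. Lean on these libraries where they do the work, as an engineer would, in place of code of your own. Each camera call takes 0.05 s, during which the arm holds its last target. There are 200 camera calls.

TASK

The full tin of copper studs is shut in behind the red-ringed and blue-ringed terminal posts in the grey goods tray. Stand those two posts in the lilac holding tray, then fetch the full tin and set it squarely in the middle of the green work mat, lengthwise along the mat, then put the empty gold tin in the full one's place inside the yellow outline, and last put each of the two posts back where it stood. Keep everything upright and leave the green-ringed post, the parts bin and the caliper where they are.

Things in the scene. Friction and masses are not known exactly. Their poses are not given: they have to be found in the camera images.
- red_post: terminal post: black base, foot 48 x 48 x 10 mm, block 42 x 42 mm up to 30 mm; red ring 33 mm across from 30 to 40 mm; copper stud 12 mm across from 40 to 80 mm, then a 9 mm tip up to 90 mm. 0.1 to 0.17 kg. Origin: centre of the underside, z along the stud. In front of the full tin, left or right of the blue one (varies). Its turn about z is free.
- blue_post: terminal post: black base, foot 48 x 48 x 10 mm, block 42 x 42 mm up to 30 mm; blue ring 33 mm across from 30 to 40 mm; copper stud 12 mm across from 40 to 80 mm, then a 9 mm tip up to 90 mm. 0.1 to 0.17 kg. Origin: centre of the underside, z along the stud. Beside the red one, centres 62 mm apart, both feet about 7 mm in front of the tin. Its turn about z is free.
- green_post: terminal post: black base, foot 48 x 48 x 10 mm, block 42 x 42 mm up to 30 mm; green ring 33 mm across from 30 to 40 mm; copper stud 12 mm across from 40 to 80 mm, then a 9 mm tip up to 90 mm. 0.1 to 0.17 kg. Origin: centre of the underside, z along the stud. In the goods tray, 30 mm beyond the +y end of the full tin; bystander, not to be moved.
- full_tin: gold tin full of copper studs in a row on a black insert: 52 mm (own x) x 120 mm (own y) x 28 mm high, filled to near the rim, 0.25 to 0.5 kg. Origin: centre of the underside. It lies in the goods tray's yellow outline, long side across, 38 mm free behind it; grip it across its 52 mm.
- empty_tin: the same gold tin, open and empty: 52 mm (own x) x 120 mm (own y) x 28 mm high, walls 3 mm, about 100 g. Origin: centre of the underside. At the start it lies on the bare table beyond the work mat.
- goods_tray: fixed dark grey tray, 164 mm (own x, front to back, +x away from the robot) x 240 mm (own y), floor 4 mm thick, rim 4 mm wide, 12 mm high. Origin: centre of the underside. A yellow outline on its floor, 60 mm (x) x 128 mm (y), is the tin's place: centre at own x = +12 mm, y = -35 mm; the tin's long side lies along the tray's y.
- holding_tray: fixed shallow lilac card tray, empty: 95 mm (own x) x 170 mm (own y), rim 14 mm high and 3 mm thick, floor 3 mm thick. Origin: centre of the underside. Side area for the two posts, on the left or right of the goods tray.
- work_mat: fixed green mat 90 mm (own x) x 156 mm (own y) x 3 mm with a white outline for the tin in the middle. Origin: centre of the underside; its top is 3 mm above. On the other side from the holding tray.
- parts_bin: bystander: blue open bin 70 x 100 x 35 mm with a few copper studs, on the table between the robot and the goods tray. Origin: centre of the underside. Not to be moved.
- caliper: bystander: steel caliper with a black slide, about 190 mm long (own y), 35 to 70 mm wide, 12 mm high, lying on the table beyond the holding tray. Origin: underside of the beam's middle. Not to be moved.
There are look-alikes about, which are no part of the job. There is more than one size of the work_mat; the job needs the smallest.

How it is judged (in metres and radians):
On the way, in this order (a step that is already met when the one before it is completed fails the run):
1. the red-ringed and blue-ringed posts both stand released in the holding tray, the full tin still in its place (x of red_post in the frame of holding_tray between -0.03 and 0.03 m and y of red_post in the frame of holding_tray between -0.065 and 0.065 m and z of each of red_post, blue_post in the frame of holding_tray below 0.01 m and angle between each of red_post, blue_post's own z axis and vertical below 0.1 rad and x of blue_post in the frame of holding_tray between -0.03 and 0.03 m and y of blue_post in the frame of holding_tray between -0.065 and 0.065 m and contact force between the fingers and red_post below 0.1 N and linear speed of each of red_post, blue_post below 0.02 m/s and contact force between the fingers and blue_post below 0.1 N and distance of full_tin from where it was at the start of the episode below 0.02 m), for 0.2 s.
2. the full tin lies released in the middle of the work mat, along it (horizontal distance between full_tin and work_mat below 0.012 m and angle between the y axis of full_tin and the y axis of work_mat, either way round below 0.17 rad and z of full_tin in the frame of work_mat below 0.008 m and angle between full_tin's own z axis and vertical below 0.06 rad and contact force between the fingers and full_tin below 0.1 N and linear speed of full_tin below 0.02 m/s), for 0.2 s.
3. the empty tin lies released inside the yellow outline, the two posts still in the holding tray (x of empty_tin in the frame of goods_tray between 0.002 and 0.022 m and y of empty_tin in the frame of goods_tray between -0.045 and -0.025 m and angle between the y axis of empty_tin and the y axis of goods_tray, either way round below 0.17 rad and z of empty_tin in the frame of goods_tray below 0.009 m and angle between empty_tin's own z axis and vertical below 0.06 rad and contact force between the fingers and empty_tin below 0.1 N and linear speed of empty_tin below 0.02 m/s and x of red_post in the frame of holding_tray between -0.03 and 0.03 m and y of red_post in the frame of holding_tray between -0.065 and 0.065 m and z of each of red_post, blue_post in the frame of holding_tray below 0.01 m and angle between each of red_post, blue_post's own z axis and vertical below 0.1 rad and x of blue_post in the frame of holding_tray between -0.03 and 0.03 m and y of blue_post in the frame of holding_tray between -0.065 and 0.065 m), for 0.2 s.
At the end, for the whole second after the job is handed in: Full tin on the mat (centre within 12 mm, 0.17 rad); empty tin in the yellow outline (within 10 mm each way, 0.17 rad); red and blue post upright within 12 mm of where each stood; green post within 12 mm, bin and caliper within 15 mm of their start; all released, at rest (horizontal distance between full_tin and work_mat below 0.012 m and angle between the y axis of full_tin and the y axis of work_mat, either way round below 0.17 rad and z of full_tin in the frame of work_mat below 0.008 m and angle between each of full_tin, empty_tin's own z axis and vertical below 0.06 rad and x of empty_tin in the frame of goods_tray between 0.002 and 0.022 m and y of empty_tin in the frame of goods_tray between -0.045 and -0.025 m and angle between the y axis of empty_tin and the y axis of goods_tray, either way round below 0.17 rad and z of empty_tin in the frame of goods_tray below 0.009 m and distance of each of red_post, blue_post, green_post from where it was at the start of the episode below 0.012 m and angle between each of red_post, blue_post, green_post's own z axis and vertical below 0.1 rad and distance of each of parts_bin, caliper from where it was at the start of the episode below 0.015 m and linear speed of each of red_post, blue_post, full_tin, empty_tin below 0.02 m/s); the robot touches nothing.
It fails at once if a post or a tin is tipped over (beyond 0.5 rad) (angle between any of red_post, blue_post, full_tin, empty_tin, green_post's own z axis and vertical above 0.5 rad).
It fails at once if the green-ringed post is displaced by more than 12 mm (distance of green_post from where it was at the start of the episode above 0.012 m).
It fails at once if the parts bin is displaced by more than 15 mm (distance of parts_bin from where it was at the start of the episode above 0.015 m).
It fails at once if the caliper is displaced by more than 15 mm (distance of caliper from where it was at the start of the episode above 0.015 m).
It also fails if it takes over 144 s, if anything falls off the work surface, if the arm or the gripper's body presses on something with over 40 N, if the wrist force passes 120 N, or if a joint passes its speed limit or range.

## Working session

There is one attempt and no reset: what is moved stays moved. The work goes in short steps, Python scripts to look and compute and a tool call to move; the robot and the scene stay as the last step left them, time stands still between calls to the robot, and variables do not carry over. Pictures are saved under pics/ and viewed, at most 14 in all, crops included, and the job is handed in when it is done.

Besides the shell and the picture viewer there is one more tool, called as name(argument=value, ...), one argument or row to a line, values as JSON. jog_arm: Moves the arm, as the interface text tells. Shifts and turns lie within -1 to 1; 1 stands for 0.4 m of shift or pi/2 rad of turn. Its arguments: {"type":"object","properties":{"series":{"type":"string"},"grip_force":{"type":"number"}},"required":["series"]}

```bash
mkdir -p pics; ls; cat > h.py <<'E'
import numpy as np, cv2
from rig import sense, capture, finish_job, regions_of, mark_of
from scipy.spatial.transform import Rotation as Ro
def save(p,n): cv2.imwrite(f'pics/{n}.png', cv2.cvtColor(p['img'],cv2.COLOR_RGB2BGR))
def ray(p,rc,z):
    K,R,t=[np.array(p[k]) for k in('intrinsics','R','t')]
    d=R.T@np.linalg.solve(K,[rc[1],rc[0],1.]); c=-R.T@t
    return c+d*(z-c[2])/d[2]
def proj(p,X):
    q=np.array(p['intrinsics'])@(np.array(p['R'])@np.array(X,float)+np.array(p['t'])); return q[:2]/q[2]
E
python3 - <<'E'
from h import *
for n in('top','scene'):
    p=capture(n); save(p,n+'0'); print(n,-np.array(p['R']).T@p['t'])
s=sense(); print(s['eef_pos'],s['ee_rot'],s['time_s'],Ro.from_quat(np.roll(s['ee_rot'],-1)).as_matrix().round(3))
p=capture('top')
for l in['red_post','blue_post','green_post','full_tin','empty_tin','goods_tray','holding_tray','work_mat','parts_bin','caliper']:
    for m in mark_of(l,p)[:4]: print(l,round(m['confidence'],2),np.round(m['point']),ray(p,m['point'],0).round()[:2])
E
```

```text
pics
top [ 303.51006818  -62.02827664 1353.90424538]
scene [ 831.47398743 -491.16881483  830.47731912]
[ 159.52870714 -499.97772756  249.80040421] [-5.73548177e-04  9.88102586e-01  1.53795156e-01  3.63310623e-05] 0.1 [[ 0.953  0.304 -0.   ]
 [ 0.304 -0.953  0.001]
 [ 0.    -0.001 -1.   ]]
red_post 0.73 [169. 289.] [ 589. -100.]
blue_post 0.73 [168. 270.] [590. -36.]
green_post 0.56 [160. 240.] [617.  61.]
green_post 0.17 [177. 342.] [ 563. -273.]
full_tin 0.78 [152. 276.] [644. -58.]
empty_tin 0.72 [178. 342.] [ 558. -275.]
empty_tin 0.52 [172. 288.] [579. -95.]
goods_tray 0.79 [157. 266.] [627. -25.]
holding_tray 0.78 [220. 166.] [417. 297.]
holding_tray 0.28 [174. 343.] [ 573. -278.]
work_mat 0.7 [140. 404.] [ 688. -482.]
work_mat 0.64 [288. 375.] [ 204. -374.]
work_mat 0.62 [226. 349.] [ 402. -293.]
parts_bin 0.57 [226. 271.] [402. -41.]
parts_bin 0.44 [159. 240.] [621.  60.]
caliper 0.87 [175. 172.] [566. 284.]
```

```bash
python3 - <<'E'
import cv2
a=cv2.imread('pics/top0.png')[100:330,120:450]
cv2.imwrite('pics/top0c.png',cv2.resize(a,None,fx=2.4,fy=2.4,interpolation=cv2.INTER_CUBIC))
E
```

```text
(no output)
```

View pics/top0c.png

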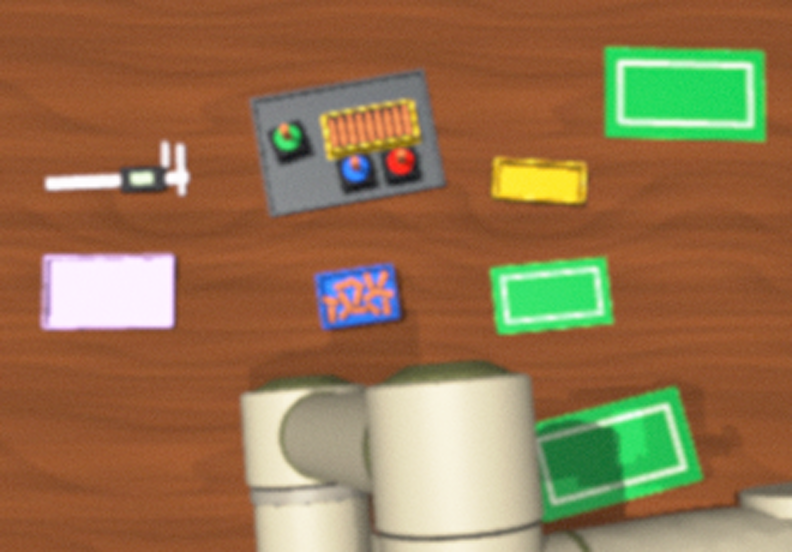

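View pics/scene0.png

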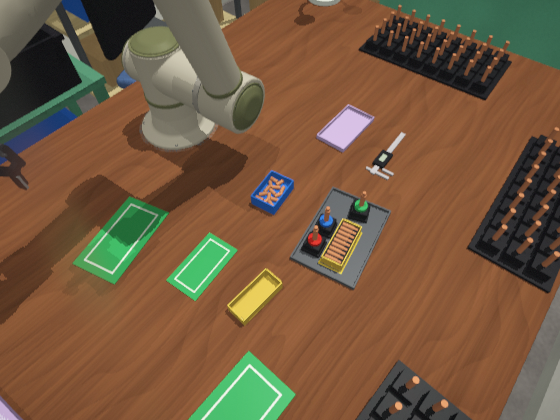

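Mat candidates in the top image (row, col) are (226,349), (288,375) and (140,404). (226,349) looks smallest. There is one empty tin at (178,342), one full tin at (152,276), the red post at (169,289) and the blue post at (168,270). Next I'll measure them and check the wrist camera.

```bash
cat >> h.py <<'E'
def rect(p,reg,z):
    "min-area rectangle of a region's outline laid on the plane z: centre, sides, long-side heading"
    c=max(cv2.findContours(reg.astype(np.uint8),cv2.RETR_EXTERNAL,cv2.CHAIN_APPROX_NONE)[0],key=cv2.contourArea)[:,0]
    w=np.array([ray(p,(b,a),z)[:2] for a,b in c],np.float32)
    r=cv2.minAreaRect(w); b=cv2.boxPoints(r); e=max(b[1]-b[0],b[2]-b[1],key=np.linalg.norm)
    m=cv2.moments(reg.astype(np.uint8),True); cen=ray(p,(m['m01']/m['m00'],m['m10']/m['m00']),z)[:2]
    return np.round(r[0],1),cen.round(1),np.round(sorted(r[1]),1),round((np.degrees(np.arctan2(e[1],e[0])))%180,1)
def go(x,y,z,yaw):
    "row (shift, turn) that takes the tool from here to x,y,z, pointing down, y axis (closing line) heading yaw deg mod 180"
    s=sense(); M=Ro.from_quat(np.roll(s['ee_rot'],-1)); m=M.as_matrix()
    d=m.T@(np.array([x,y,z])-s['eef_pos'])/400
    best=None
    for k in(0,180):
        a=np.radians(yaw+k); Y=np.array([np.cos(a),np.sin(a),0]); Z=np.array([0,0,-1.]); X=np.cross(Y,Z)
        v=(M.inv()*Ro.from_matrix(np.c_[X,Y,Z])).as_rotvec()/(np.pi/2)
        if best is None or np.linalg.norm(v)<np.linalg.norm(best): best=v
    print('t',round(s['time_s'],1),'pos',np.round(s['eef_pos'],1),'j6',round(s['joints'][5],2),'row',d.round(4),best.round(4))
E
python3 - <<'E'
from h import *
p=capture('top')
for l,z,n in[('work_mat',3,3),('holding_tray',14,1),('goods_tray',12,1),('full_tin',28,1),('empty_tin',28,1),('parts_bin',35,1),('caliper',6,1)]:
    for m in regions_of(l,p)[:n]: print(l,round(m['confidence'],2),np.round(m['point']),*rect(p,m['region'],z))
w=capture('wrist'); s=sense(); print(np.array(w['intrinsics']),(np.array(w['R'])@s['eef_pos']+w['t']).round(1),(np.array(w['R'])@Ro.from_quat(np.roll(s['ee_rot'],-1)).as_matrix()).round(2))
go(540,-40,330,10)
E
```

```text
work_mat 0.9 [290. 376.] [ 201.1 -372.8] [ 200.9 -377.2] [127.4 215. ] 104.6
work_mat 0.88 [135. 402.] [ 688.6 -483.4] [ 689.1 -482.8] [128.5 220. ] 89.1
work_mat 0.57 [224. 350.] [ 411.2 -296.7] [ 411.  -296.2] [ 90.2 157.9] 95.7
holding_tray 0.77 [221. 165.] [413.1 295. ] [413.2 294.4] [ 93.1 168.8] 91.4
goods_tray 0.84 [162. 254.] [617.3 -18.8] [617.   -7.8] [168.6 243.5] 100.4
full_tin 0.85 [151. 276.] [634.2 -51.1] [634.7 -51.1] [ 59.  120.9] 99.2
parts_bin 0.58 [220. 270.] [407.7 -35.1] [407.2 -35.5] [73.5 99.5] 97.9
caliper 0.91 [174. 179.] [575.1 291.8] [569.4 270.8] [ 62.1 187.5] 97.5
[[357.15761371   0.         280.15259161]
 [  0.         357.15761371 208.06860858]
 [  0.           0.           1.        ]] [  0.   37.8 142.4] [[-0.    1.    0.  ]
 [-0.95 -0.   -0.32]
 [-0.32 -0.    0.95]]
t 1.1 pos [ 159.5 -500.2  250.3] j6 -0.22 row [ 1.2558 -0.8069 -0.1992] [ 0.      0.     -0.9145]
```

jog_arm(
  series="0.6 -0.4 -0.05 0 0 -0.45 1;0.6 -0.4 -0.05 0 0 -0.45 1;0.6 -0.4 -0.05 0 0 -0.45 1;0.6 -0.4 -0.05 0 0 -0.45 1;0.6 -0.4 -0.05 0 0 -0.45 1;0.6 -0.4 -0.05 0 0 -0.45 1;0.6 -0.4 -0.05 0 0 -0.45 1",
)

```text
time_s: 1.98
eef_pos: [339.3, -275.2, 270.3]
ee_rot: [0.0, 0.874, 0.486, -0.0]
force: [-0.7, -0.1, 0.0]
grip_width: 1.001
grip_force: 0.0
```

```bash
python3 -c "
from h import *
go(570,-50,260,10.4)"
```

```text
t 2.0 pos [ 339.3 -275.2  270.3] j6 -0.4 row [0.7824 0.1933 0.0254] [-1.00e-04  1.00e-04 -4.69e-01]
```

jog_arm(
  series="0.78 0.19 0.02 0 0 -0.47 1;0.78 0.19 0.02 0 0 -0.47 1;0.78 0.19 0.02 0 0 -0.47 1;0.78 0.19 0.02 0 0 -0.47 1;0.78 0.19 0.02 0 0 -0.47 1;0.78 0.19 0.02 0 0 -0.47 1;0.78 0.19 0.02 0 0 -0.47 1",
)

```text
time_s: 2.85
eef_pos: [568.5, -50.7, 261.8]
ee_rot: [-0.0, 0.64, 0.769, -0.0]
force: [0.0, -0.3, 0.3]
grip_width: 1.003
grip_force: 0.0
```

```bash
python3 - <<'E'
from h import *
p=capture('wrist')
save(p,'w1')
im=cv2.cvtColor(p['img'],cv2.COLOR_RGB2HSV).astype(int)
for l,z,n in[('goods_tray',12,1),('full_tin',28,1),('red_post',0,1),('blue_post',0,1),('green_post',0,1),('parts_bin',35,1)]:
    for m in regions_of(l,p)[:n]: print(l,round(m['confidence'],2),np.round(m['point']),*rect(p,m['region'],z))
    for m in mark_of(l,p)[:n]: print(' mark',round(m['confidence'],2),np.round(m['point']),ray(p,m['point'],4).round(1))
S,V=im[...,1],im[...,2]
for l,h0,h1 in[('red',-8,4),('blue',105,122),('green',50,75)]:
    h=im[...,0]; h=np.where(h>170,h-180,h) if l=='red' else h
    k=((h>=h0)&(h<=h1)&(S>150)&(V>90)).astype(np.uint8)
    n,lab,st,ce=cv2.connectedComponentsWithStats(k)
    for i in range(1,n):
        if st[i,4]>80: print(l,st[i],ray(p,ce[i][::-1],44).round(1))
go(585,-92,200,10.4)
E
```

```text
mark 0.7 [145. 332.] [617.2 -16.    4. ]
full_tin 0.71 [180. 346.] [636.6 -48.5] [635.7 -44.1] [ 56.6 125.8] 100.7
 mark 0.74 [178. 341.] [635.  -49.1   4. ]
red_post 0.86 [208. 293.] [588.8 -99.1] [588.5 -94.5] [48.5 67.9] 102.0
 mark 0.66 [202. 291.] [586.9 -86.1   4. ]
blue_post 0.78 [151. 294.] [577.1 -32.2] [577.2 -31.2] [49.7 51.4] 103.5
 mark 0.93 [150. 296.] [581.  -28.8   4. ]
green_post 0.96 [ 68. 351.] [620.3  62.1] [620.   62.9] [50.3 53.9] 20.6
 mark 0.75 [ 70. 352.] [619.7  59.8   4. ]
parts_bin 0.61 [297. 107.] [ 418.  -236.4] [ 405.5 -225.5] [75.8 85.4] 95.5
 mark 0.84 [124. 133.] [408.6 -32.7   4. ]
red [275 198  34  32 647] [585.2 -84.5  44. ]
blue [  78   71   91  107 4063] [416.5 -25.1  44. ]
blue [122 109  19  13 137] [422.9 -18.2  44. ]
blue [275 139  36  34 635] [574.8 -25.6  44. ]
blue [111 143  15  12 113] [411.6 -52.2  44. ]
green [345  71  13  15  93] [614.2  50.   44. ]
green [ 87 274  65  63 659] [ 404.5 -209.2   44. ]
green [102 289  36  43 689] [ 413.9 -224.5   44. ]
green [  0 329  11  38 200] [ 288.7 -311.6   44. ]
t 3.5 pos [568.6 -49.7 262.3] j6 -0.48 row [-0.1114  0.0212  0.1558] [ 0.    -0.     0.001]
```

View pics/w1.png

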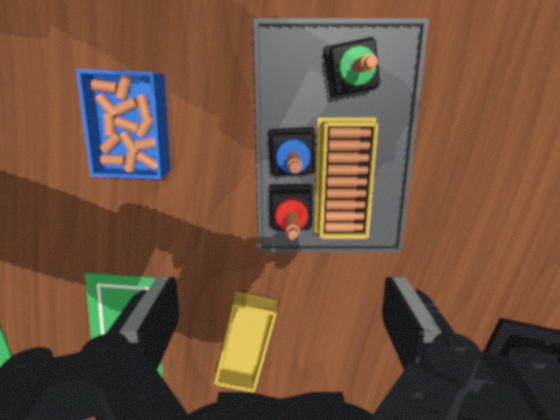

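The wrist view confirms the choice: red post at (214,292), blue at (156,293), full tin beyond them at (180,346), green at (67,358), bin at (124,122). I'll refine the post axes from ring centres and stud tips.

```bash
python3 - <<'E'
from h import *
p=capture('wrist')
for n,r,t,f in[('red',(214.5,292),(235,293),None),('blue',(156.5,293),(168,295),None)]:
    print(n,ray(p,r,44).round(1),ray(p,t,93).round(1))
a=p['img'][110:260,240:400]; 
for X in[(584.6,-92),(573.4,-31)]: print([proj(p,(*X,z)).round(1) for z in(14,44,94)])
cv2.imwrite('pics/w1c.png',cv2.resize(a[...,::-1],None,fx=4,fy=4,interpolation=cv2.INTER_CUBIC))
go(585,-91,200,10.4)
E
```

```text
red [587.  -86.4  44. ] [586.7 -88.4  93. ]
blue [576.6 -28.2  44. ] [576.7 -28.9  93. ]
[array([288. , 209.8]), array([288.6, 219.2]), array([289.9, 238.8])]
[array([288.5, 153.5]), array([289.2, 158.8]), array([290.6, 169.9])]
t 3.5 pos [568.6 -49.7 262.3] j6 -0.48 row [-0.109   0.0216  0.1557] [-0.     -0.      0.0011]
```

View pics/w1c.png

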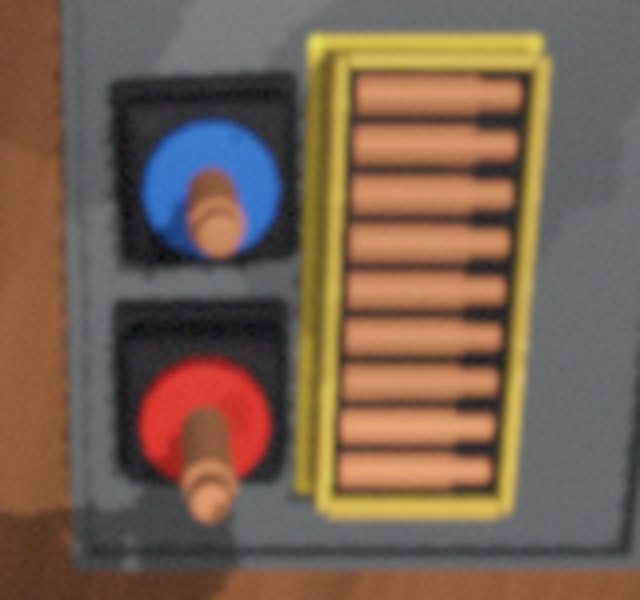

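jog_arm(
  series="-0.1045 0.025 0.2 0 0 0 1;-0.1045 0.025 0.2 0 0 0 1;-0.1045 0.025 0.35 0 0 0 1;-0.1045 0.025 0.483 0 0 0 1;-0.1045 0.025 0.483 0 0 0 1;-0.1045 0.025 0.483 0 0 0 1",
  grip_force=40,
)

```text
time_s: 4.3
eef_pos: [587.2, -89.3, 71.4]
ee_rot: [0.002, 0.639, 0.769, 0.001]
force: [0.9, 0.6, 0.7]
grip_width: 0.999
grip_force: 0.0
```

```bash
python3 - <<'E'
from h import *
go(586,-89,69,10.4)
p=capture('wrist'); save(p,'w2')
E
```

```text
t 4.3 pos [587.2 -89.3  71.4] j6 -0.53 row [ 0.0014 -0.0028  0.006 ] [0.0018 0.0011 0.0011]
```

View pics/w2.png

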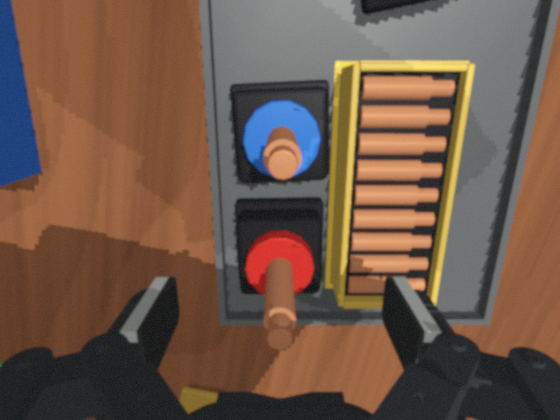

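The red stud is centred between the pads at (300,280), where the TCP projects. Closing on it.

jog_arm(
  series="0 0 0.005 0 0 0 -1;0 0 0.005 0 0 0 -1;0 0 0.005 0 0 0 -1;0 0 0.005 0 0 0 -1;0 0 0.005 0 0 0 -1;0 0 0.005 0 0 0 -1;0 0 0.005 0 0 0 -1;0 0 0.005 0 0 0 -1;0 0 0.005 0 0 0 -1;0 0 0.005 0 0 0 -1",
  grip_force=40,
)

```text
time_s: 5.6
eef_pos: [586.1, -89.0, 67.2]
ee_rot: [0.0, 0.639, 0.769, 0.0]
force: [-0.2, -0.4, 1.5]
grip_width: 0.126
grip_force: 39.0
```

```bash
python3 - <<'E'
from h import *
go(586,-89,69,10.4)
E
```

```text
t 5.6 pos [586.1 -89.   67.2] j6 -0.53 row [ 0.0001 -0.0002 -0.0045] [0.0001 0.0001 0.001 ]
```

jog_arm(
  series="0 0 -0.1 0 0 0 -1;0 0 -0.2 0 0 0 -1;0 0 -0.3 0 0 0 -1;0 0 -0.3 0 0 0 -1;0 0 -0.3 0 0 0 -1",
)

```text
time_s: 6.22
eef_pos: [585.5, -88.8, 185.8]
ee_rot: [-0.001, 0.639, 0.769, -0.0]
force: [-0.3, 0.7, -1.9]
grip_width: 0.129
grip_force: 39.2
```

```bash
python3 - <<'E'
from h import *
go(412.2,332.5,67.5,1.4)
E
```

```text
t 6.2 pos [585.5 -88.8 185.8] j6 -0.53 row [ 1.1143 -0.2335  0.2974] [-0.0013 -0.0006  0.1011]
```

jog_arm(
  series="0.1 -0.02 0 0 0 0.01 -1;0.22 -0.05 0 0 0 0.03 -1;0.34 -0.07 0 0 0 0.04 -1;0.46 -0.1 0 0 0 0.05 -1;0.58 -0.12 0 0 0 0.06 -1;0.7 -0.15 0 0 0 0.08 -1;0.82 -0.17 0 0 0 0.09 -1;0.94 -0.2 0 0 0 0.1 -1;1 -0.22 0 0 0 0.1 -1;1 -0.22 0 0 0 0.1 -1;1 -0.22 0 0 0 0.1 -1",
)

```text
time_s: 7.6
eef_pos: [426.7, 287.6, 186.2]
ee_rot: [-0.0, 0.698, 0.716, -0.001]
force: [0.3, -0.5, -0.7]
grip_width: 0.126
grip_force: 39.3
```

```bash
python3 - <<'E'
from h import *
go(412.2,332.5,67.5,1.4)
p=capture('wrist'); save(p,'w3')
for m in regions_of('holding_tray',p)[:1]: print(m['confidence'],*rect(p,m['region'],14))
for m in mark_of('holding_tray',p)[:1]: print(m['confidence'],ray(p,m['point'],3))
E
```

```text
t 7.6 pos [426.7 287.6 186.2] j6 0.34 row [ 0.1134 -0.0329  0.2968] [-0.0009  0.0005  0.0008]
0.82 [414.8 300.2] [411.5 328. ] [ 94.9 170.1] 90.8
0.6 [414.89950562 299.56419415   3.        ]
```

View pics/w3.png

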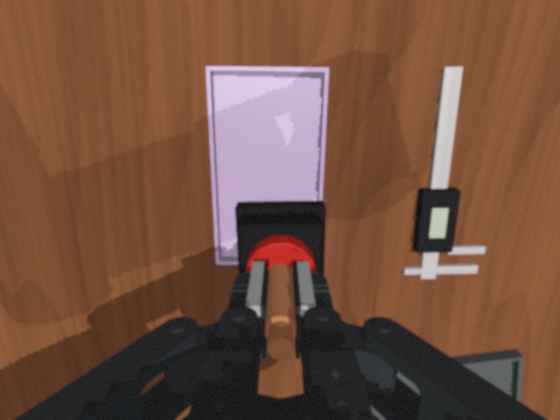

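The red post is held upright at (250,280) over the lilac tray, which spans columns 207–328 and rows 67–265. Placing it at the far end.

jog_arm(
  series="0.06 -0.02 0 0 0 0 -1;0.117 -0.031 0.0 0 0 0 -1;0.117 -0.031 0.1 0 0 0 -1;0.117 -0.031 0.2 0 0 0 -1;0.117 -0.031 0.26 0 0 0 -1;0.117 -0.031 0.29 0 0 0 -1;0.117 -0.031 0.298 0 0 0 -1;0.117 -0.031 0.298 0 0 0 -1;0.117 -0.031 0.298 0 0 0 -1;0.117 -0.031 0.298 0 0 0 -1;0.117 -0.031 0.298 0 0 0 -1",
)

```text
time_s: 9.12
eef_pos: [413.1, 334.8, 68.2]
ee_rot: [0.0, 0.698, 0.716, 0.0]
force: [-0.8, -0.2, -1.3]
grip_width: 0.129
grip_force: 39.4
```

```bash
python3 - <<'E'
from h import *
go(413,334,66.5,1.4)
E
```

```text
t 9.1 pos [413.1 334.8  68.2] j6 0.43 row [-0.002  -0.0004  0.0042] [ 0.0003 -0.0001  0.001 ]
```

jog_arm(
  series="0 0 0.002 0 0 0 -1;0 0 0.004 0 0 0 -1;0 0 0.004 0 0 0 -1;0 0 0.004 0 0 0 0.2;0 0 0.004 0 0 0 0.2;0 0 0.004 0 0 0 0.5;0 0 0.004 0 0 0 1;0 0 0.004 0 0 0 1;0 0 -0.08 0 0 0 1;0 0 -0.2 0 0 0 1;0 0 -0.32 0 0 0 1;0 0 -0.32 0 0 0 1;0 0 -0.32 0 0 0 1",
)

```text
time_s: 10.75
eef_pos: [412.7, 334.5, 195.0]
ee_rot: [-0.0, 0.698, 0.716, -0.001]
force: [-0.7, 1.0, -0.8]
grip_width: 0.998
grip_force: 0.0
```

```bash
python3 - <<'E'
from h import *
p=capture('wrist')
print([ (m['confidence'],ray(p,m['point'],3)) for m in mark_of('red_post',p)[:2]])
go(575.5,-29.5,190,10.4)
E
```

```text
[(0.59, array([414.4353255, 333.2104349,   3.       ]))]
t 10.8 pos [412.5 334.5 194.5] j6 0.43 row [-0.9202  0.3836  0.0113] [-0.0016  0.0006 -0.099 ]
```

jog_arm(
  series="-0.92 0.38 0.01 0 0 -0.099 1;-0.92 0.38 0.01 0 0 -0.099 1;-0.92 0.38 0.01 0 0 -0.099 1;-0.92 0.38 0.01 0 0 -0.099 1;-0.92 0.38 0.01 0 0 -0.099 1;-0.92 0.38 0.01 0 0 -0.099 1;-0.92 0.38 0.01 0 0 -0.099 1;-0.92 0.38 0.01 0 0 -0.099 1;-0.92 0.38 0.01 0 0 -0.099 1",
)

```text
time_s: 11.98
eef_pos: [574.1, -27.8, 191.5]
ee_rot: [-0.001, 0.64, 0.769, -0.0]
force: [0.0, 0.7, 0.1]
grip_width: 0.999
grip_force: 0.0
```

```bash
python3 - <<'E'
from h import *
go(575,-28.5,68,10.4)
p=capture('wrist')
im=cv2.cvtColor(p['img'],cv2.COLOR_RGB2HSV).astype(int)
k=((im[...,0]>=105)&(im[...,0]<=122)&(im[...,1]>150)&(im[...,2]>90)).astype(np.uint8)
n,lab,st,ce=cv2.connectedComponentsWithStats(k)
for i in range(1,n):
    x,y,w,h,a=st[i]
    if a>200: print(st[i],ray(p,(y+w/2,x+w/2),44).round(1))
E
```

```text
t 12.0 pos [574.1 -27.8 191.5] j6 -0.44 row [-0.0025  0.0023  0.3087] [-0.0006 -0.0005  0.0008]
[  19   96  120  127 6722] [416.7 -23.1  44. ]
[262 178  43  39 939] [576.3 -29.   44. ]
```

Blue ring measured at (576.3, -29.0), which agrees. Descend and grip.

jog_arm(
  series="-0.003 0.004 0.1 0 0 0 1;-0.003 0.004 0.2 0 0 0 1;-0.003 0.004 0.28 0 0 0 1;-0.003 0.004 0.31 0 0 0 1;-0.003 0.004 0.31 0 0 0 1;-0.003 0.004 0.31 0 0 0 1;-0.003 0.004 0.31 0 0 0 -1;-0.003 0.004 0.31 0 0 0 -1;-0.003 0.004 0.31 0 0 0 -1;-0.003 0.004 0.31 0 0 0 -1;-0.003 0.004 0.31 0 0 0 -1;-0.003 0.004 0.31 0 0 0 -1;-0.003 0.004 0.31 0 0 0 -1;-0.003 0.004 0.31 0 0 0 -1;-0.003 0.004 0.31 0 0 0 -1",
  grip_force=40,
)

```text
time_s: 13.9
eef_pos: [576.4, -30.1, 67.9]
ee_rot: [0.0, 0.64, 0.768, 0.0]
force: [0.3, -0.9, 1.9]
grip_width: 0.13
grip_force: 38.9
```

jog_arm(
  series="0 0 -0.1 0 0 0 -1;0 0 -0.2 0 0 0 -1;0 0 -0.3 0 0 0 -1;0 0 -0.3 0 0 0 -1;0 0 -0.3 0 0 0 -1",
)

```text
time_s: 14.52
eef_pos: [575.9, -29.9, 186.7]
ee_rot: [-0.001, 0.64, 0.768, -0.0]
force: [0.1, 0.6, -1.4]
grip_width: 0.129
grip_force: 39.2
```

```bash
python3 - <<'E'
from h import *
go(414.5,258,67.5,1.4)
E
```

```text
t 14.5 pos [575.9 -29.9 186.7] j6 -0.44 row [ 0.7806 -0.2663  0.2992] [-0.0012 -0.0005  0.1   ]
```

jog_arm(
  series="0.1 -0.03 0 0 0 0.01 -1;0.22 -0.07 0 0 0 0.03 -1;0.34 -0.11 0 0 0 0.04 -1;0.46 -0.15 0 0 0 0.06 -1;0.58 -0.19 0 0 0 0.08 -1;0.68 -0.23 0 0 0 0.09 -1;0.75 -0.255 0 0 0 0.1 -1;0.781 -0.267 0 0 0 0.1 -1;0.781 -0.267 0.05 0 0 0.1 -1;0.781 -0.267 0.15 0 0 0.1 -1;0.781 -0.267 0.24 0 0 0.1 -1;0.781 -0.267 0.28 0 0 0.1 -1;0.781 -0.267 0.297 0 0 0.1 -1;0.781 -0.267 0.297 0 0 0.1 -1;0.781 -0.267 0.297 0 0 0.1 -1",
)

```text
time_s: 16.4
eef_pos: [415.4, 257.9, 69.7]
ee_rot: [0.0, 0.698, 0.716, 0.001]
force: [0.7, 0.2, -1.3]
grip_width: 0.125
grip_force: 39.3
```

```bash
python3 - <<'E'
from h import *
go(414.5,258,66.8,1.4)
E
```

```text
t 16.4 pos [415.4 257.9  69.7] j6 0.29 row [ 0.0002 -0.0021  0.0072] [ 0.0007 -0.0002 -0.    ]
```

jog_arm(
  series="0 0 0.003 0 0 0 -1;0 0 0.006 0 0 0 -1;0 0 0.007 0 0 0 -1;0 0 0.007 0 0 0 -1;0 0 0.007 0 0 0 0.2;0 0 0.007 0 0 0 0.2;0 0 0.007 0 0 0 0.5;0 0 0.007 0 0 0 1;0 0 0.007 0 0 0 1;0 0 -0.08 0 0 0 1;0 0 -0.2 0 0 0 1;0 0 -0.3 0 0 0 1;0 0 -0.3 0 0 0 1;0 0 -0.3 0 0 0 1",
)

```text
time_s: 18.15
eef_pos: [414.5, 257.8, 188.3]
ee_rot: [-0.0, 0.698, 0.716, -0.001]
force: [-0.3, 0.5, -0.5]
grip_width: 1.0
grip_force: 0.0
```

```bash
python3 - <<'E'
from h import *
p=capture('wrist'); save(p,'w4')
for l in('red_post','blue_post'): print([ (m['confidence'],ray(p,m['point'],3)) for m in mark_of(l,p)[:1]])
go(635,-50.5,190,10.2)
E
```

```text
[(0.84, array([411.92212316, 335.88683713,   3.        ]))]
[(0.74, array([416.13303948, 255.84860773,   3.        ]))]
t 18.3 pos [414.5 257.7 187.9] j6 0.29 row [-0.7838  0.5323 -0.0058] [-0.0015  0.0003 -0.0978]
```

View pics/w4.png

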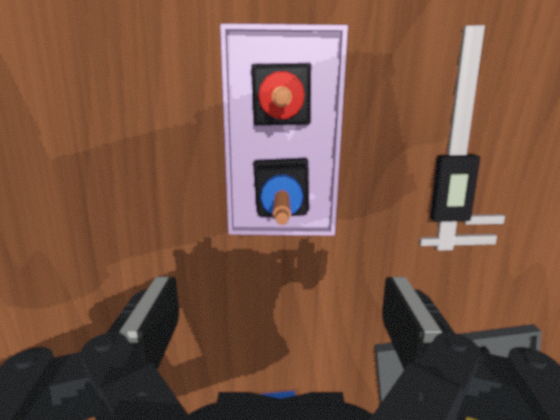

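Both posts stand in the lilac tray, red at (94,282) and blue at (192,282). Next, the full tin.

jog_arm(
  series="-0.78 0.53 0 0 0 -0.098 1;-0.78 0.53 0 0 0 -0.098 1;-0.78 0.53 0 0 0 -0.098 1;-0.78 0.53 0 0 0 -0.098 1;-0.78 0.53 0 0 0 -0.098 1;-0.78 0.53 0 0 0 -0.098 1;-0.78 0.53 0 0 0 -0.098 1;-0.78 0.53 0 0 0 -0.098 1;-0.78 0.53 0 0 0 -0.098 1",
)

```text
time_s: 19.42
eef_pos: [634.0, -47.6, 189.0]
ee_rot: [-0.0, 0.641, 0.768, -0.0]
force: [-0.9, -0.3, 0.6]
grip_width: 1.003
grip_force: 0.0
```

```bash
python3 - <<'E'
from h import *
p=capture('wrist'); save(p,'w5')
for m in regions_of('full_tin',p)[:1]: print(m['confidence'],*rect(p,m['region'],32))
for m in mark_of('full_tin',p)[:1]: print(m['confidence'],ray(p,m['point'],4))
for m in regions_of('goods_tray',p)[:1]: print(m['confidence'],*rect(p,m['region'],8))
go(635,-50.5,27,10.2)
E
```

```text
0.72 [637.2 -47.5] [636.1 -42.3] [ 52.3 121.9] 100.3
0.89 [620.4 -22. ] [ 6.126e+02 -5.000e-01] [167.6 234.5] 100.2
t 19.6 pos [634.3 -48.1 189.4] j6 -0.44 row [-0.0063  0.0005  0.406 ] [0.0002 0.0001 0.0009]
```

View pics/w5.png

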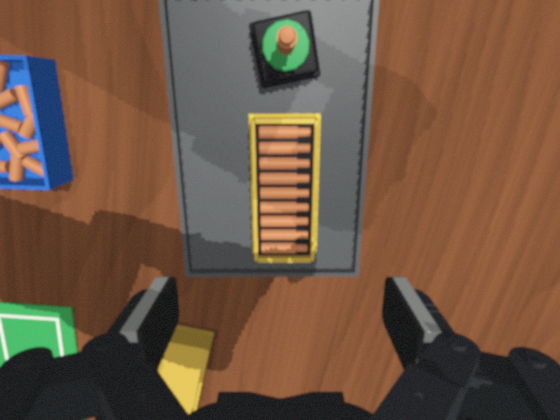

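The tin lies between the pads (corners about (249,113) and (315,262)), with clearance behind it. Descend slowly and grip.

jog_arm(
  series="-0.002 0.0045 0.1 0 0 0 1;-0.002 0.0045 0.22 0 0 0 1;-0.002 0.0045 0.32 0 0 0 1;-0.002 0.0045 0.37 0 0 0 1;-0.002 0.0045 0.395 0 0 0 1;-0.002 0.0045 0.405 0 0 0 1;-0.002 0.0045 0.405 0 0 0 1;-0.002 0.0045 0.405 0 0 0 1",
)

```text
time_s: 20.62
eef_pos: [636.9, -49.4, 28.1]
ee_rot: [0.001, 0.641, 0.767, 0.0]
force: [-0.1, 0.4, -0.4]
grip_width: 1.0
grip_force: 0.0
```

jog_arm(
  series="0 0 0 0 0 0 -0.2;0 0 0 0 0 0 -1;0 0 0 0 0 0 -1;0 0 0 0 0 0 -1;0 0 0 0 0 0 -1;0 0 0 0 0 0 -1",
  grip_force=60,
)

```text
time_s: 21.38
eef_pos: [636.8, -49.3, 27.7]
ee_rot: [0.0, 0.641, 0.767, 0.0]
force: [-1.1, 0.3, 5.6]
grip_width: 0.595
grip_force: 65.1
```

jog_arm(
  series="0 0 -0.05 0 0 0 -1;0 0 -0.15 0 0 0 -1;0 0 -0.25 0 0 0 -1;0 0 -0.3 0 0 0 -1;0 0 -0.3 0 0 0 -1;0 0 -0.3 0 0 0 -1",
)

```text
time_s: 22.12
eef_pos: [635.8, -49.1, 145.9]
ee_rot: [-0.001, 0.641, 0.767, -0.0]
force: [0.7, 0.0, -4.1]
grip_width: 0.598
grip_force: 64.3
```

```bash
python3 - <<'E'
from h import *
go(411,-297,27,5.7)
p=capture('top')
for m in regions_of('work_mat',p)[:3]: print(m['confidence'],*rect(p,m['region'],3))
E
```

```text
t 22.1 pos [635.8 -49.1 145.9] j6 -0.44 row [-0.5105 -0.6623  0.2983] [-0.0014 -0.0005  0.0502]
0.97 [ 689.8 -484.2] [ 689.2 -483.2] [128.5 223.9] 90.3
0.63 [ 410.9 -296.9] [ 411.2 -297.1] [ 94.7 160.7] 94.2
0.28 [434.7 295.8] [445.8 281. ] [ 51.9 170.9] 90.2
```

jog_arm(
  series="-0.06 -0.08 0 0 0 0 -1;-0.14 -0.18 0 0 0 0.01 -1;-0.21 -0.27 0 0 0 0.02 -1;-0.28 -0.36 0 0 0 0.03 -1;-0.35 -0.45 0 0 0 0.04 -1;-0.42 -0.54 0 0 0 0.05 -1;-0.47 -0.61 0 0 0 0.053 -1;-0.51 -0.662 0 0 0 0.053 -1;-0.51 -0.662 0.05 0 0 0.053 -1;-0.51 -0.662 0.15 0 0 0.053 -1;-0.51 -0.662 0.22 0 0 0.053 -1;-0.51 -0.662 0.26 0 0 0.053 -1;-0.51 -0.662 0.28 0 0 0.053 -1;-0.51 -0.662 0.28 0 0 0.053 -1;-0.51 -0.662 0.28 0 0 0.053 -1",
)

```text
time_s: 24.1
eef_pos: [412.4, -297.4, 35.9]
ee_rot: [0.001, 0.673, 0.74, -0.0]
force: [-0.1, 0.0, -4.3]
grip_width: 0.595
grip_force: 64.3
```

```bash
python3 - <<'E'
from h import *
go(411,-297,27,5.3)
p=capture('wrist'); save(p,'w6')
E
```

```text
t 24.1 pos [ 412.4 -297.4   35.9] j6 -0.95 row [ 0.0013 -0.0034  0.0223] [0.0006 0.0008 0.0018]
```

View pics/w6.png

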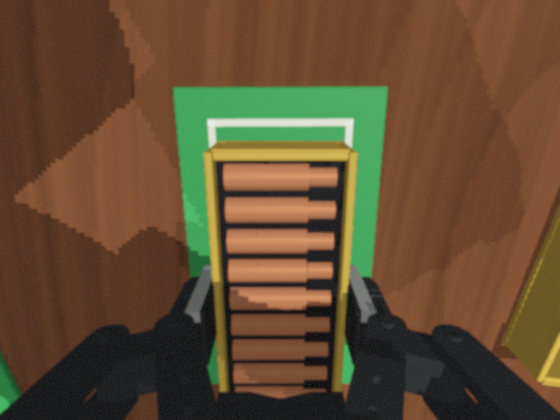

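```bash
python3 - <<'E'
from h import *
p=capture('wrist')
A=ray(p,(88,174),3);B=ray(p,(88,386),3);C=ray(p,(157,206),39.9);D=ray(p,(157,355),39.9)
print(A,B,C,D,(C+D-A-B)/2)
go(411,-297,27,5.3)
E
```

```text
[ 360.43005257 -220.29202832    3.        ] [ 447.74463903 -212.0311338     3.        ] [ 381.42416526 -240.37771299   39.9       ] [ 431.15549064 -235.68240568   39.9       ] [  2.20248215 -21.86847828  36.9       ]
t 24.2 pos [ 412.3 -297.3   35.8] j6 -0.95 row [ 0.0011 -0.0032  0.022 ] [0.0005 0.0007 0.0017]
```

The tin is aligned but about 4 mm short of centre along the mat. Correct that, lower and release.

jog_arm(
  series="0.009 0 0.005 0 0 0 -1;0.009 0 0.015 0 0 0 -1;0.009 0 0.022 0 0 0 -1;0.009 0 0.023 0 0 0 -1;0.009 0 0.023 0 0 0 -1;0.009 0 0.023 0 0 0 0.5;0.009 0 0.023 0 0 0 1;0.009 0 0.023 0 0 0 1;0.009 0 0.023 0 0 0 1;0.009 0 -0.05 0 0 0 1;0.009 0 -0.15 0 0 0 1;0.009 0 -0.28 0 0 0 1;0.009 0 -0.4 0 0 0 1;0.009 0 -0.4 0 0 0 1;0.009 0 -0.4 0 0 0 1",
)

```text
time_s: 26.08
eef_pos: [411.4, -293.1, 194.2]
ee_rot: [-0.001, 0.673, 0.74, 0.0]
force: [0.7, 0.4, 1.1]
grip_width: 1.001
grip_force: 0.0
```

```bash
python3 - <<'E'
from h import *
p=capture('wrist'); save(p,'w7')
for l,z in(('full_tin',31),('empty_tin',28),('work_mat',3)):
  for m in regions_of(l,p)[:2]: print(l,m['confidence'],m['point'],*rect(p,m['region'],z))
p=capture('top')
for l,z in(('full_tin',31),('empty_tin',28)):
  for m in regions_of(l,p)[:2]: print(l,m['confidence'],m['point'],*rect(p,m['region'],z))
E
```

```text
full_tin 0.8 [184.7, 280.1] [ 411.  -291.5] [ 410.8 -286.6] [ 52.8 122.7] 95.7
empty_tin 0.71 [180.4, 458.3] [ 558.4 -274.5] [ 558.5 -269.2] [ 64.9 122.7] 86.6
work_mat 0.77 [160.7, 312.8] [ 412.2 -292.7] [ 410.6 -274.9] [ 90.5 155.9] 95.6
work_mat 0.75 [231.7, 59.4] [ 202.2 -367.2] [ 207.7 -357.2] [129.  220.7] 104.5
empty_tin 0.85 [176.3, 342.2] [ 561.7 -277. ] [ 561.6 -276.4] [ 57.3 124. ] 86.5
```

View pics/w7.png

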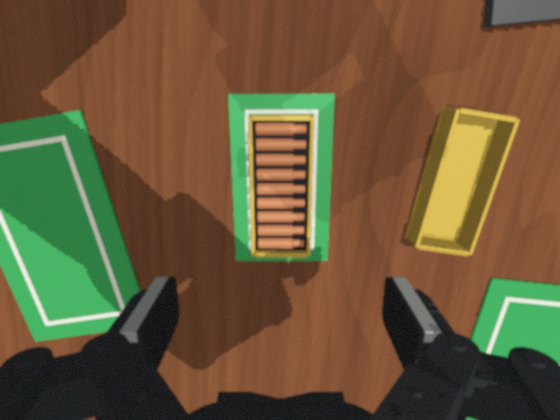

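The full tin sits centred on the small mat at (184,280), within about 2 mm. Next, the empty tin at (180,460).

```bash
python3 - <<'E'
from h import *
go(561,-275.5,190,-3.5)
E
```

```text
t 26.4 pos [ 411.6 -293.3  194.5] j6 -0.95 row [0.0089 0.3761 0.0111] [-0.0004 -0.0005  0.0995]
```

jog_arm(
  series="0.009 0.376 0.01 0 0 0.0995 1;0.009 0.376 0.01 0 0 0.0995 1;0.009 0.376 0.01 0 0 0.0995 1;0.009 0.376 0.01 0 0 0.0995 1;0.009 0.376 0.01 0 0 0.0995 1",
)

```text
time_s: 27.05
eef_pos: [560.4, -275.7, 190.9]
ee_rot: [-0.0, 0.728, 0.685, -0.0]
force: [-0.2, -0.5, 0.1]
grip_width: 1.004
grip_force: 0.0
```

```bash
python3 - <<'E'
from h import *
p=capture('wrist')
for l,z in(('empty_tin',28),):
  for m in regions_of(l,p)[:2]: print(l,m['confidence'],m['point'],*rect(p,m['region'],z))
  for m in mark_of(l,p)[:1]: print(l,m['confidence'],ray(p,m['point'],0))
go(560.5,-275,23.5,-3.5)
E
```

```text
empty_tin 0.85 [184.5, 286.2] [ 564.6 -275.2] [ 564.9 -269.6] [ 53.5 124.7] 87.0
empty_tin 0.69 [ 565.14414969 -275.61975599    0.        ]
t 27.2 pos [ 560.4 -275.9  191.4] j6 -0.58 row [2.400e-03 2.000e-04 4.197e-01] [ 0.      0.0001 -0.0006]
```

jog_arm(
  series="0.002 0.0075 0.12 0 0 0 1;0.002 0.0075 0.25 0 0 0 1;0.002 0.0075 0.35 0 0 0 1;0.002 0.0075 0.4 0 0 0 1;0.002 0.0075 0.419 0 0 0 1;0.002 0.0075 0.419 0 0 0 1;0.002 0.0075 0.419 0 0 0 1;0.002 0.0075 0.419 0 0 0 -0.2;0.002 0.0075 0.419 0 0 0 -1;0.002 0.0075 0.419 0 0 0 -1;0.002 0.0075 0.419 0 0 0 -1;0.002 0.0075 0.419 0 0 0 -1;0.002 0.0075 0.419 0 0 0 -1",
  grip_force=30,
)

```text
time_s: 28.82
eef_pos: [564.3, -275.1, 24.1]
ee_rot: [0.0, 0.728, 0.685, 0.0]
force: [-0.7, 0.2, 5.8]
grip_width: 0.6
grip_force: 32.5
```

jog_arm(
  series="0 0 -0.05 0 0 0 -1;0 0 -0.15 0 0 0 -1;0 0 -0.25 0 0 0 -1;0 0 -0.32 0 0 0 -1;0 0 -0.32 0 0 0 -1;0 0 -0.32 0 0 0 -1",
)

```text
time_s: 29.58
eef_pos: [563.6, -274.6, 150.5]
ee_rot: [-0.001, 0.728, 0.685, -0.0]
force: [-1.6, -0.3, -2.7]
grip_width: 0.603
grip_force: 31.9
```

```bash
python3 - <<'E'
from h import *
go(636.5,-49.5,40,10.3)
E
```

```text
t 29.6 pos [ 563.6 -274.6  150.5] j6 -0.58 row [0.5726 0.1478 0.2765] [-0.0009 -0.0007 -0.1534]
```

jog_arm(
  series="0.1 0.03 0 0 0 -0.03 -1;0.22 0.06 0 0 0 -0.06 -1;0.34 0.09 0 0 0 -0.1 -1;0.45 0.12 0 0 0 -0.13 -1;0.54 0.14 0 0 0 -0.153 -1;0.572 0.148 0 0 0 -0.153 -1;0.572 0.148 0.05 0 0 -0.153 -1;0.572 0.148 0.15 0 0 -0.153 -1;0.572 0.148 0.22 0 0 -0.153 -1;0.572 0.148 0.25 0 0 -0.153 -1;0.572 0.148 0.275 0 0 -0.153 -1;0.572 0.148 0.275 0 0 -0.153 -1;0.572 0.148 0.275 0 0 -0.153 -1",
)

```text
time_s: 31.2
eef_pos: [637.6, -50.4, 42.4]
ee_rot: [0.001, 0.641, 0.768, 0.0]
force: [0.4, 0.4, -1.7]
grip_width: 0.6
grip_force: 31.8
```

```bash
python3 - <<'E'
from h import *
go(636.5,-49.5,29,10.3)
p=capture('wrist'); save(p,'w8')
E
```

```text
t 31.2 pos [637.6 -50.4  42.4] j6 -0.44 row [ 0.0026 -0.0025  0.0336] [ 0.0009  0.0004 -0.0004]
```

View pics/w8.png

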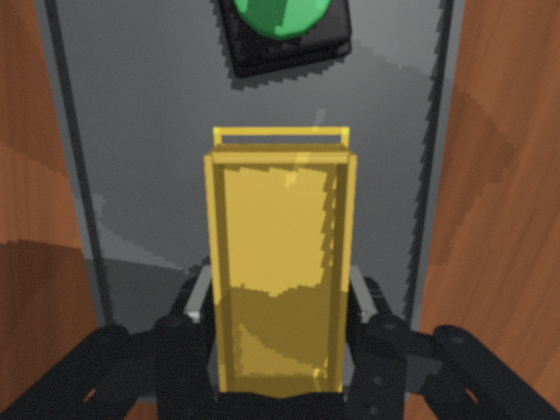

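```bash
python3 - <<'E'
from h import *
p=capture('wrist')
M=Ro.from_quat(np.roll(sense()['ee_rot'],-1)).as_matrix()
A=ray(p,(127,214),4);B=ray(p,(127,349),4);C=ray(p,(160,205),46.3);D=ray(p,(160,356),46.3)
print(np.linalg.norm(A-B),np.linalg.norm(C-D),(M.T@((A+B-C-D)/2)).round(1))
E
```

```text
59.81498404464888 50.83547308027859 [ 6.7  0.5 42.3]
```

The outline edge shows at row 127, so a +2.7 mm shift centres the tin. Lower and release.

jog_arm(
  series="0.007 0 0.01 0 0 0 -1;0.007 0 0.022 0 0 0 -1;0.007 0 0.033 0 0 0 -1;0.007 0 0.035 0 0 0 -1;0.007 0 0.035 0 0 0 -1;0.007 0 0.035 0 0 0 0.5;0.007 0 0.035 0 0 0 1;0.007 0 0.035 0 0 0 1;0.007 0 0.035 0 0 0 1;0.007 0 -0.05 0 0 0 1;0.007 0 -0.15 0 0 0 1;0.007 0 -0.28 0 0 0 1;0.007 0 -0.36 0 0 0 1;0.007 0 -0.36 0 0 0 1;0.007 0 -0.36 0 0 0 1",
)

```text
time_s: 33.17
eef_pos: [636.2, -47.3, 184.3]
ee_rot: [-0.001, 0.641, 0.768, -0.0]
force: [0.0, -0.4, -1.5]
grip_width: 1.002
grip_force: 0.0
```

```bash
python3 - <<'E'
from h import *
p=capture('wrist'); save(p,'w9')
go(415,258,190,1.4)
E
```

```text
t 33.2 pos [636.1 -47.4 184. ] j6 -0.44 row [ 0.8497 -0.408  -0.0133] [-0.0015 -0.0006  0.0985]
```

View pics/w9.png

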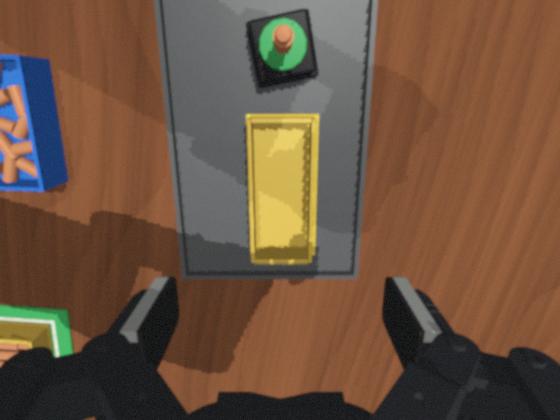

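The empty tin lies in the outline (rows 115–263, columns 247–318). Now return the posts, blue first.

jog_arm(
  series="0.85 -0.408 -0.01 0 0 0.0985 1;0.85 -0.408 -0.01 0 0 0.0985 1;0.85 -0.408 -0.01 0 0 0.0985 1;0.85 -0.408 -0.01 0 0 0.0985 1;0.85 -0.408 -0.01 0 0 0.0985 1;0.85 -0.408 -0.01 0 0 0.0985 1;0.85 -0.408 -0.01 0 0 0.0985 1;0.85 -0.408 -0.01 0 0 0.0985 1;0.85 -0.408 -0.01 0 0 0.0985 1;0.85 -0.408 -0.01 0 0 0.0985 1",
)

```text
time_s: 34.48
eef_pos: [416.1, 257.2, 189.3]
ee_rot: [-0.0, 0.699, 0.715, -0.0]
force: [0.0, -0.8, 0.3]
grip_width: 0.998
grip_force: 0.0
```

```bash
python3 - <<'E'
from h import *
go(415,258,67,1.4)
E
```

```text
t 34.5 pos [416.1 257.2 189.3] j6 0.29 row [ 0.0021 -0.0026  0.3056] [-0.0002  0.0001 -0.0011]
```

jog_arm(
  series="0.002 -0.0025 0.1 0 0 0 1;0.002 -0.0025 0.2 0 0 0 1;0.002 -0.0025 0.28 0 0 0 1;0.002 -0.0025 0.305 0 0 0 1;0.002 -0.0025 0.305 0 0 0 1;0.002 -0.0025 0.305 0 0 0 1;0.002 -0.0025 0.305 0 0 0 -1;0.002 -0.0025 0.305 0 0 0 -1;0.002 -0.0025 0.305 0 0 0 -1;0.002 -0.0025 0.305 0 0 0 -1;0.002 -0.0025 0.305 0 0 0 -1;0.002 -0.0025 0.305 0 0 0 -1;0.002 -0.0025 0.305 0 0 0 -1;0.002 -0.0025 0.305 0 0 0 -1;0.002 -0.0025 0.305 0 0 0 -1",
  grip_force=40,
)

```text
time_s: 36.35
eef_pos: [414.4, 258.8, 67.5]
ee_rot: [-0.0, 0.698, 0.716, -0.0]
force: [-0.1, -0.2, -0.5]
grip_width: 0.121
grip_force: 38.9
```

jog_arm(
  series="0 0 -0.1 0 0 0 -1;0 0 -0.2 0 0 0 -1;0 0 -0.3 0 0 0 -1;0 0 -0.3 0 0 0 -1;0 0 -0.3 0 0 0 -1",
)

```text
time_s: 36.98
eef_pos: [414.0, 258.6, 186.6]
ee_rot: [-0.0, 0.698, 0.716, -0.001]
force: [0.1, -0.4, -1.0]
grip_width: 0.127
grip_force: 39.3
```

```bash
python3 - <<'E'
from h import *
go(576.2,-30.1,68.5,10.4)
E
```

```text
t 37.0 pos [414.  258.6 186.6] j6 0.29 row [-0.7314  0.3881  0.2951] [-0.0009  0.0002 -0.1   ]
```

jog_arm(
  series="-0.1 0.05 0 0 0 -0.01 -1;-0.2 0.11 0 0 0 -0.03 -1;-0.3 0.16 0 0 0 -0.04 -1;-0.4 0.21 0 0 0 -0.06 -1;-0.51 0.27 0 0 0 -0.08 -1;-0.61 0.32 0 0 0 -0.09 -1;-0.69 0.37 0 0 0 -0.1 -1;-0.731 0.388 0 0 0 -0.1 -1;-0.731 0.388 0.05 0 0 -0.1 -1;-0.731 0.388 0.15 0 0 -0.1 -1;-0.731 0.388 0.22 0 0 -0.1 -1;-0.731 0.388 0.26 0 0 -0.1 -1;-0.731 0.388 0.285 0 0 -0.1 -1;-0.731 0.388 0.285 0 0 -0.1 -1;-0.731 0.388 0.285 0 0 -0.1 -1;-0.731 0.388 0.285 0 0 -0.1 -1",
)

```text
time_s: 38.98
eef_pos: [577.1, -29.8, 74.2]
ee_rot: [0.001, 0.64, 0.768, 0.0]
force: [-0.0, -1.6, -2.1]
grip_width: 0.124
grip_force: 39.2
```

```bash
python3 - <<'E'
from h import *
go(576.2,-30.1,68.2,10.4)
p=capture('wrist'); save(p,'w10')
E
```

```text
t 39.0 pos [577.1 -29.8  74.2] j6 -0.44 row [-0.0003 -0.0023  0.015 ] [0.0007 0.0003 0.    ]
```

View pics/w10.png

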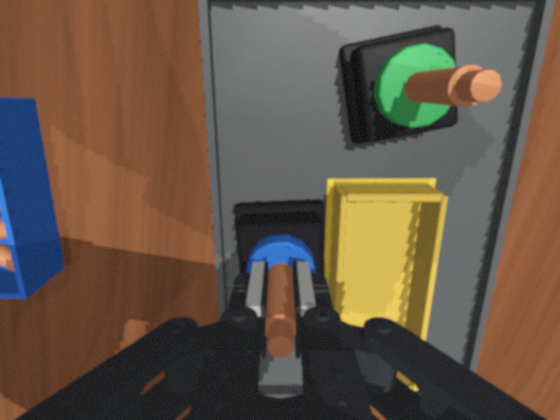

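The blue post is upright at (250,280), with clear gaps to the tin (column 330) and the rim (column 218). Set it down.

jog_arm(
  series="0 -0.003 0.006 0 0 0 -1;0 -0.003 0.011 0 0 0 -1;0 -0.003 0.015 0 0 0 -1;0 -0.003 0.015 0 0 0 -1;0 -0.003 0.015 0 0 0 -1;0 -0.003 0.015 0 0 0 0.2;0 -0.003 0.015 0 0 0 0.2;0 -0.003 0.015 0 0 0 0.5;0 -0.003 0.015 0 0 0 1;0 -0.003 0.015 0 0 0 1;0 -0.003 -0.08 0 0 0 1;0 -0.003 -0.2 0 0 0 1;0 -0.003 -0.29 0 0 0 1;0 -0.003 -0.29 0 0 0 1;0 -0.003 -0.29 0 0 0 1",
)

```text
time_s: 40.9
eef_pos: [575.2, -29.8, 188.6]
ee_rot: [-0.001, 0.64, 0.768, -0.0]
force: [0.1, 0.6, -0.2]
grip_width: 1.0
grip_force: 0.0
```

```bash
python3 - <<'E'
from h import *
go(413,334.5,190,1.4)
E
```

```text
t 40.9 pos [575.2 -29.8 188.6] j6 -0.44 row [ 0.9691 -0.2344 -0.0027] [-0.0009 -0.0003  0.1   ]
```

jog_arm(
  series="0.969 -0.234 0 0 0 0.1 1;0.969 -0.234 0 0 0 0.1 1;0.969 -0.234 0 0 0 0.1 1;0.969 -0.234 0 0 0 0.1 1;0.969 -0.234 0 0 0 0.1 1;0.969 -0.234 0 0 0 0.1 1;0.969 -0.234 0 0 0 0.1 1;0.969 -0.234 0 0 0 0.1 1;0.969 -0.234 0 0 0 0.1 1;0.969 -0.234 0 0 0 0.1 1",
)

```text
time_s: 42.15
eef_pos: [414.0, 333.4, 189.2]
ee_rot: [-0.0, 0.699, 0.715, -0.0]
force: [0.2, 0.7, -0.5]
grip_width: 1.004
grip_force: 0.0
```

```bash
python3 - <<'E'
from h import *
go(413,334.8,66.5,1.4)
E
```

```text
t 42.1 pos [414.  333.4 189.2] j6 0.43 row [ 0.0036 -0.0024  0.3068] [-0.0003  0.0002 -0.001 ]
```

jog_arm(
  series="0.0035 -0.0025 0.1 0 0 0 1;0.0035 -0.0025 0.2 0 0 0 1;0.0035 -0.0025 0.28 0 0 0 1;0.0035 -0.0025 0.306 0 0 0 1;0.0035 -0.0025 0.306 0 0 0 1;0.0035 -0.0025 0.306 0 0 0 1;0.0035 -0.0025 0.306 0 0 0 -1;0.0035 -0.0025 0.306 0 0 0 -1;0.0035 -0.0025 0.306 0 0 0 -1;0.0035 -0.0025 0.306 0 0 0 -1;0.0035 -0.0025 0.306 0 0 0 -1;0.0035 -0.0025 0.306 0 0 0 -1;0.0035 -0.0025 0.306 0 0 0 -1;0.0035 -0.0025 0.306 0 0 0 -1;0.0035 -0.0025 0.306 0 0 0 -1",
  grip_force=40,
)

```text
time_s: 44.02
eef_pos: [412.5, 335.8, 67.1]
ee_rot: [0.0, 0.698, 0.716, 0.0]
force: [0.9, -0.3, -0.8]
grip_width: 0.129
grip_force: 38.9
```

jog_arm(
  series="0 0 -0.1 0 0 0 -1;0 0 -0.2 0 0 0 -1;0 0 -0.32 0 0 0 -1;0 0 -0.32 0 0 0 -1;0 0 -0.32 0 0 0 -1",
)

```text
time_s: 44.65
eef_pos: [412.0, 335.5, 193.9]
ee_rot: [-0.0, 0.698, 0.716, -0.001]
force: [0.6, 0.5, -2.0]
grip_width: 0.126
grip_force: 39.4
```

```bash
python3 - <<'E'
from h import *
go(586,-89,68,10.4)
E
```

```text
t 44.6 pos [412.  335.5 193.9] j6 0.44 row [-1.0713  0.4096  0.315 ] [-0.0012  0.0005 -0.1   ]
```

jog_arm(
  series="-0.1 0.04 0 0 0 -0.01 -1;-0.22 0.08 0 0 0 -0.02 -1;-0.34 0.13 0 0 0 -0.03 -1;-0.46 0.18 0 0 0 -0.05 -1;-0.58 0.22 0 0 0 -0.06 -1;-0.7 0.27 0 0 0 -0.08 -1;-0.82 0.31 0 0 0 -0.09 -1;-0.92 0.35 0 0 0 -0.1 -1;-1 0.38 0 0 0 -0.1 -1;-1 0.4 0 0 0 -0.1 -1;-1 0.4 0 0 0 -0.1 -1",
)

```text
time_s: 46.02
eef_pos: [582.0, -59.5, 193.7]
ee_rot: [-0.001, 0.64, 0.768, -0.0]
force: [-0.2, -0.0, -1.3]
grip_width: 0.128
grip_force: 39.2
```

```bash
python3 - <<'E'
from h import *
go(586,-89,68,10.4)
E
```

```text
t 46.0 pos [582.  -59.5 193.7] j6 -0.48 row [-0.0749 -0.0028  0.3141] [-0.0014 -0.0009  0.0002]
```

jog_arm(
  series="-0.04 -0.002 0 0 0 0 -1;-0.075 -0.003 0 0 0 0 -1;-0.075 -0.003 0.05 0 0 0 -1;-0.075 -0.003 0.15 0 0 0 -1;-0.075 -0.003 0.24 0 0 0 -1;-0.075 -0.003 0.28 0 0 0 -1;-0.075 -0.003 0.305 0 0 0 -1;-0.075 -0.003 0.305 0 0 0 -1;-0.075 -0.003 0.305 0 0 0 -1;-0.075 -0.003 0.305 0 0 0 -1",
)

```text
time_s: 47.28
eef_pos: [586.9, -90.0, 73.9]
ee_rot: [0.001, 0.64, 0.768, 0.0]
force: [-0.1, 0.1, -1.7]
grip_width: 0.127
grip_force: 39.2
```

```bash
python3 - <<'E'
from h import *
go(586,-89,68,10.4)
E
```

```text
t 47.3 pos [586.9 -90.   73.9] j6 -0.53 row [ 0.0028 -0.0017  0.0149] [0.0008 0.0005 0.0001]
```

jog_arm(
  series="0.002 -0.002 0.006 0 0 0 -1;0.002 -0.002 0.011 0 0 0 -1;0.002 -0.002 0.015 0 0 0 -1;0.002 -0.002 0.015 0 0 0 -1;0.002 -0.002 0.015 0 0 0 -1;0.002 -0.002 0.015 0 0 0 0.2;0.002 -0.002 0.015 0 0 0 0.2;0.002 -0.002 0.015 0 0 0 0.5;0.002 -0.002 0.015 0 0 0 1;0.002 -0.002 0.015 0 0 0 1;0.002 -0.002 -0.08 0 0 0 1;0.002 -0.002 -0.2 0 0 0 1;0.002 -0.002 -0.32 0 0 0 1;0.05 -0.05 -0.44 0 0 0 1;0.1 -0.05 -0.46 0 0 0 1;0.1 -0.05 -0.46 0 0 0 1;0.1 -0.05 -0.46 0 0 0 1",
)

```text
time_s: 49.4
eef_pos: [559.5, -54.4, 255.4]
ee_rot: [-0.001, 0.64, 0.768, -0.001]
force: [-0.3, 0.4, -1.2]
grip_width: 0.996
grip_force: 0.0
```

```bash
python3 - <<'E'
from h import *
p=capture('wrist'); save(p,'w11')
im=cv2.cvtColor(p['img'],cv2.COLOR_RGB2HSV).astype(int)
for l,h0,h1 in[('red',-8,4),('blue',105,122)]:
    h=im[...,0]; h=np.where(h>170,h-180,h) if l=='red' else h
    k=((h>=h0)&(h<=h1)&(im[...,1]>150)&(im[...,2]>90)).astype(np.uint8)
    n,lab,st,ce=cv2.connectedComponentsWithStats(k)
    for i in range(1,n):
        x,y,w,hh,a=st[i]
        if a>200: print(l,st[i],ray(p,(y+w/2,x+w/2),44).round(1))
E
```

```text
red [283 200  35  31 671] [585.5 -90.1  44. ]
blue [  85   68   92  110 4175] [414.3 -19.9  44. ]
blue [285 138  36  37 659] [575.7 -29.3  44. ]
```

View pics/w11.png

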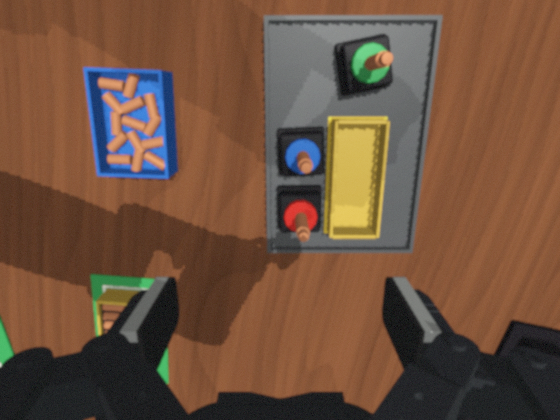

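The red post is back at (215,300) and blue at (155,302), both upright and about 2–3 mm from where they started. The empty tin is in place and the green post and bin are undisturbed.

```bash
python3 -c "
from h import *
print(finish_job())"
```

```text
the job is handed in; nothing more can be done
None
```

I've handed the job in: the full tin is on the small green mat, the empty tin is in the yellow outline, and the red and blue posts are back within about 3 mm of where they stood; the green post, bin and caliper were not touched, and the judge returned no verdict.

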